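# Park the slicer's spring lock and open its carriage

## Task

Free the carriage of the vegetable slicer: pull its spring lock knob straight up until you feel it come up against its stop, without forcing it, twist it counter-clockwise (seen from above) by about 70 degrees and let it down into its rest notch so that it stays up by itself. Then slide the carriage by its handle all the way home against the end stop at the other end of the bed and let go, leaving the knob parked and the cup, the shaker and the tin where they are.

Things in the scene. Friction and masses are not known exactly. Their poses are not given: they have to be found in the camera images.
- slicer: White vegetable slicer bed, 130 mm wide (x) by 320 mm long (y), screwed down. Origin at the centre of its underside on the worktop; its y axis runs along the bed towards the end with the steel lock bridge, its x axis across the bed, away from the robot. The bed's deck is 20 mm high, its bridge 52 mm.
- sleeve: Fixed steel sleeve of the lock, an upright cylinder 34 mm across, 36 mm high, on the bridge (top 88 mm above the worktop). Origin at the centre of its foot, 52 mm up; z is the lock's axis. A peg of the knob runs in it. The lock is overstrained if the sleeve is pressed with more than 20 N in all, by the peg inside (on the stop, or sideways in the slot) or by a gripper outside.
- knob_grip (a point): Centre of the lock knob's black T-bar, 14 mm thick, 46 mm long and 22 mm high, on top of a 10 mm stem on the lock's axis; before it is lifted it is 61 mm above the sleeve's origin (113 mm above the worktop), and the bar's underside is 14 mm above the sleeve. The bar's length is this point's y axis, its thickness the x axis; at first it lies along the bed.
- plunger (a joint): Lift of the knob in m, 0 locked. A spring pulls down with 4 N at 0, 0.2 N more per mm, slightly damped; moving parts weigh 1.3 N. The peg leaves its slot, and can be turned, at an unseen lift that differs from lock to lock, 7 to 21 mm; a hard stop comes 2 mm higher. In the notch the knob rests 2 mm below the lift at which it came free. The lock pin is out of the carriage's hole from 4 mm.
- knob (a joint): Turn of the knob in rad, counter-clockwise from above: 0 locked (a slot stops it turning until it is lifted clear), 1.2 in the V-shaped rest notch, 2 mm deep, which draws it in from within 0.2 rad either side when let down. A turn stop lies 0.2 rad past the notch; it cannot turn clockwise.
- carriage (a joint): Travel of the white carriage in m along the bed's -y: 0 in the locked place, 0.100 against its stop at the other end. It drags with about 2 N and stays where it is left.
- handle_grip (a point): Grip point of the carriage's handle, a black upright round post 34 mm across whose straight part reaches from 66 to 110 mm above the worktop; this point lies on its axis, 94 mm above the worktop, and 90 mm from the lock's axis while locked.
- espresso_cup: Striped espresso cup, 60 mm wide and 49 mm high, stands beside the slicer on its far side. Origin under it. Leave alone.
- salt_shaker: Glass salt shaker, 44 mm across and 90 mm high, beside the slicer. Origin under it. Leave alone.
- tomato_tin: Small tin, 76 mm across and 58 mm high, beside the slicer. Origin under it. Leave alone.

How it is judged:
On the way:
1. the knob is pulled up and twisted round to its rest notch, with the carriage still in its locked place (value of joint plunger above 0.0042 m and value of joint knob between 1 and 1.4 rad and value of joint carriage below 0.01 m), for 0.2 s.
At the end, for the whole second after the job is handed in: The knob stays up by itself in its rest notch (lift over 4.2 mm, turn 1.2 rad within 0.12 rad) and the carriage is at the end of the bed away from the lock, within 6 mm of its stop, all at rest (value of joint plunger above 0.0042 m and value of joint knob between 1.08 and 1.32 rad and value of joint carriage above 0.094 m and linear speed of tomato_tin below 0.02 m/s and not (velocity of joint carriage above 0.01 m/s) and not (velocity of joint plunger below -0.005 m/s)); the robot touches nothing.
It fails at once if the lock is overstrained: its sleeve is pressed with more than 20 N (pulled hard against the stop, twisted in the slot, or knocked) (contact force between sleeve and anything else above 20 N).
It fails at once if the cup, the shaker or the tin is shoved more than 20 mm or tipped (distance of any of espresso_cup, salt_shaker, tomato_tin from where it was at the start of the episode above 0.02 m or angle between any of espresso_cup, salt_shaker, tomato_tin's own z axis and vertical above 0.3 rad).
It also fails if it takes over 54 s, if anything falls off the work surface, if the arm or the gripper's body presses on something with over 40 N, if the wrist force passes 120 N, or if a joint passes its speed limit or range.

## Robot

A 6-joint arm with a two-finger parallel gripper is mounted at the origin on a cart in front of the work surface, level with it; the furniture and walls round the work are solid. World frame = base frame: x ahead of the robot, y to its left, z up, the work surface at z = 0. Lengths are in m, angles in rad, forces in N, time in s.
With the tool pointing down it reaches from about 0.35 to 0.875 m from the base axis. Payload 4.2 kg.
Tool frame: the origin (TCP) lies on the centre line of the jaws, within the pads' length; the fingertips stand 19 mm ahead of it and the grasp point (between the pads) is the TCP; z points along the fingers, y is the line along which they close (so a half turn about z gives the same grasp; the last joint's range is limited). The gripper opens to 87 mm and grips with 3 to 60 N. Pads are 19 mm wide; open, the fingers measure 117 mm over their backs; the gripper's body (75 mm by 190 mm) begins 51 mm behind the grasp point.
Start: joints at [-0.883, 0.385, 0.008, 0, -1.194, -0.259], TCP at [0.26, -0.568, 0.214] pointing down, gripper open.
Joint ranges: [-3.14, 3.14], [-1.21, 2.06], [-1.07, 1.41], [-3.16, 2.05], [-2.99, -0.16], [-3.1, 3.1]. Speed limits (rad/s): [2.79, 2.79, 3.14, 3.14, 3.14, 3.14].

## Interface

Orientations are given as a unit quaternion [w, x, y, z].
In Python, from cell import r gives the robot as it stands.
- The arm moves only by the tool send_rows, never from a script. Its argument "plan" is a list of rows, each an object with "linear": the shift along the tool's x, y, z each as a share of 200 mm, from -1 to 1, a list of three; "twist": the turn, a rotation vector about the tool's x, y, z each as a share of 45 degrees, from -1 to 1, a list of three. A call has 1 to 10 rows; each row is the pose to reach, as a shift and turn from the pose commanded when the call began, along the tool's axes at that moment; what a row does not reach only later rows make up. A row lasts 1/10 s, in which the tool goes at most 50 mm and 8.59 degrees, less where a joint would pass 70% of its speed; a pose out of reach is approached as far as the arm can. A call with a number of a shift or a turn outside -1 to 1 is refused whole. A call with a gripper value outside its range is refused whole. "hand" is the gripper's target within -1 to 1 (fully open at 1, half-way at 0, shut at -1), set as the call begins (left out, the last holds). The fingers move at their own pace and stop on an object; "force" is the grip in N (left out, the last holds). Time passes only in rows, so rows that repeat a pose let the fingers close. It gives the time, the measured TCP pose, the force and the opening at its end, in the units of the state.
- r.get_state(): the state, without advancing time (a new reading comes with each control period).
- r.grab_frame(name): name is "scene" or "top" or "wrist"; returns a dict with "pixels" (400x640x3 uint8, blue, green, red), "depth" (400x640 float32, m along the optical axis (not along the pixel's ray), 0 where there is no reading), "K" (3x3 intrinsics, pixels), "T" (4x4, takes a point from camera to world coordinates). Camera axes: x right, y down, z forward; pixel columns grow to the right and rows downward; lengths in m; the calibration is good to about 2 mm. A picture is of the moment at which its call begins.
- r.job_done(): hands the job in, once; it reports no verdict.
Trained networks look in the newest picture that a camera, given by its name, has taken for a name from the list of things; names that differ only in an ending like _2 or _b are one class to them, and where a whole thing is asked for, a point or a joint stands for the part that bears it (a point fixed in the world has none). Each returns a list of dicts, best first, with "p" (0 to 1); they miss things now and then, are a little off and sometimes report something else, mostly with a low value. They report only what shows in the picture. A call takes as long as a camera call.
- r.look_for(camera, target): "position" ([x, y, z] in m, in the coordinates of the camera as it stood for that picture, good to about 4 mm: the middle of the surface that is visible of it).
- r.outline_of(camera, target): "mask" (400x640 bool, what is visible of it).
- r.mark_of(camera, target): "position" ([x, y, z] in m, in the coordinates of the camera as it stood for that picture, good to about 4 mm: a listed point, or the origin of a listed thing).
The state is a dict: "t": time; "joint_positions": joint angles; "dq": joint speeds; "tau": joint torques, N m; "eef_pos": TCP position; "eef_rot": TCP orientation; "ft_force": force on the tool from outside, world axes, zero at the start; "moment": the same for the moment, N m; "opening": finger opening in m.
Only numpy, scipy, OpenCV 4.12 (cv2) and the standard library are available. Lean on these libraries where they do the work, as an engineer would, in place of code of your own. Each camera call takes 0.05 s, during which the arm holds its last target. There are 200 camera calls.

## Working session

There is one attempt and no reset: what is moved stays moved. The work goes in short steps, Python scripts to look and compute and a tool call to move; the robot and the scene stay as the last step left them, time stands still between calls to the robot, and variables do not carry over. Pictures are saved under pics/ and viewed, on a budget of 10 in all, crops included, one or two more only if the job needs it, and the job is handed in when it is done.

Besides the shell and the picture viewer there is one more tool, called after ">>>" by a JSON object that holds its "fn" and its "kwargs", one argument or row to a line. send_rows: Moves the arm, as the interface text tells. Its arguments: {"type":"object","properties":{"plan":{"type":"array"},"hand":{"type":"number"},"force":{"type":"number"}},"required":["plan"]}

```bash
mkdir -p pics; ls; cat > h.py <<'E'
from cell import r
import numpy as np, cv2
def w(f,p): return (f["T"]@np.r_[p,1])[:3]
def see(cam,names,kind="mark_of",n=2):
    f=r.grab_frame(cam)
    for nm in names:
        for d in getattr(r,kind)(cam,nm)[:n]:
            p=np.array(d["position"]); q=f["K"]@p
            print(cam,nm,round(d["p"],2),w(f,p).round(4),(q[:2]/q[2]).round())
    return f
E
python3 - <<'E'
from h import *
s=r.get_state();print({k:np.round(v,3) for k,v in s.items()})
fs=[see(c,["slicer","sleeve","knob_grip","handle_grip","espresso_cup","salt_shaker","tomato_tin"],n=1)["pixels"] for c in("scene","top")]
cv2.imwrite("pics/a.png",cv2.resize(np.vstack(fs),(480,600)))
cv2.imwrite("pics/top.png",fs[1]);cv2.imwrite("pics/scene.png",fs[0])
E
```

```text
pics
{'t': np.float64(0.0), 'joint_positions': array([-8.830e-01,  3.860e-01,  7.000e-03, -1.000e-03, -1.194e+00,
       -2.590e-01]), 'dq': array([-0.   ,  0.   ,  0.   ,  0.001,  0.001,  0.001]), 'tau': array([ 0.0000e+00, -3.9067e+01,  1.8741e+01,  4.2200e+00,  1.1000e-02,
       -0.0000e+00]), 'eef_pos': array([ 0.26 , -0.568,  0.213]), 'eef_rot': array([-0.   , -0.213,  0.977,  0.001]), 'ft_force': array([ 0.076, -1.063, -0.377]), 'moment': array([ 0.009, -0.014,  0.035]), 'opening': np.float64(0.087)}
scene slicer 0.96 [ 0.4976 -0.1202  0.0007] [358. 262.]
scene sleeve 0.7 [ 0.4896 -0.0162  0.0465] [339. 291.]
scene knob_grip 0.5 [ 0.493  -0.0224  0.1161] [341. 268.]
scene handle_grip 0.77 [ 0.4931 -0.106   0.0941] [361. 242.]
scene espresso_cup 0.87 [ 0.6335 -0.2217 -0.001 ] [326. 205.]
scene salt_shaker 0.59 [ 6.362e-01 -1.190e-01 -2.000e-04] [302. 234.]
scene tomato_tin 0.71 [ 0.6443 -0.0039  0.0021] [269. 271.]
top slicer 0.96 [ 0.4993 -0.1231 -0.003 ] [303. 267.]
top sleeve 0.46 [ 0.4931 -0.0173  0.0509] [248. 271.]
top knob_grip 0.45 [ 0.497  -0.0155  0.1121] [241. 269.]
top salt_shaker 0.78 [ 0.6416 -0.122   0.0022] [301. 199.]
top tomato_tin 0.97 [ 0.6492 -0.0051  0.0007] [246. 197.]
```

View pics/top.png

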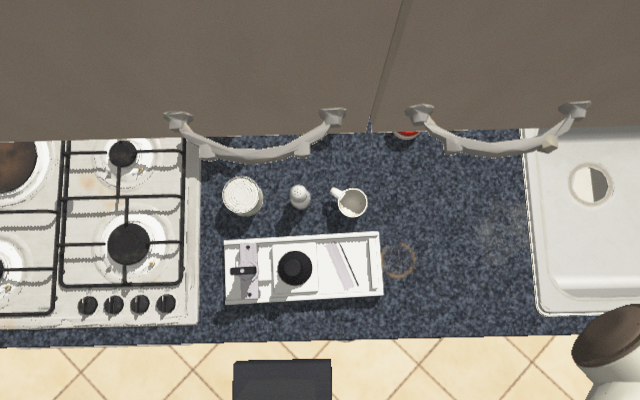

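View pics/scene.png

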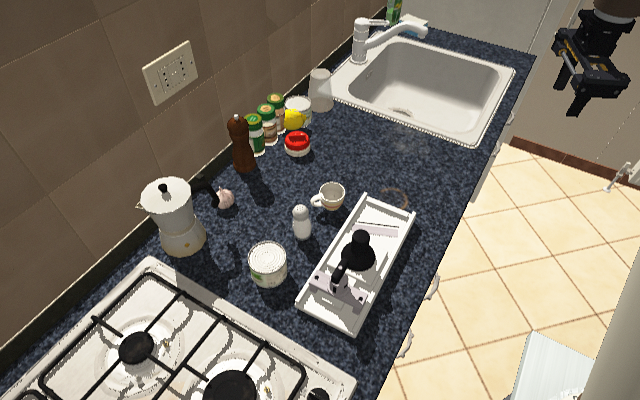

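```bash
cat >> h.py <<'E'
from scipy.spatial.transform import Rotation as Rn
def cloud(f,m):
    v,u=np.nonzero(m&(f["depth"]>0)); z=f["depth"][v,u]
    p=np.stack([u,v,np.ones_like(u)])*z
    return (f["T"][:3,:3]@(np.linalg.inv(f["K"])@p)).T+f["T"][:3,3]
def go(p,yaw):
    "tool shares to reach TCP p pointing down with tool y at angle yaw(deg)"
    s=r.get_state(); q=s["eef_rot"]; R=Rn.from_quat([q[1],q[2],q[3],q[0]])
    a=np.radians(yaw); y=np.array([np.cos(a),np.sin(a),0]); z=np.array([0,0,-1.])
    T=Rn.from_matrix(np.stack([np.cross(y,z),y,z],1))
    print("at",s["eef_pos"].round(4),"yaw",np.degrees(np.arctan2(*R.as_matrix()[1::-1,1])).round(2),"t",s["t"])
    print("linear",(R.inv().apply(np.array(p)-s["eef_pos"])/.2).round(3),"twist",((R.inv()*T).as_rotvec(degrees=True)/45).round(3))
E
python3 - <<'E'
from h import *
f=r.grab_frame("top")
m=r.outline_of("top","slicer")[0]["mask"]
p=cloud(f,m); d=p[(p[:,2]>.01)&(p[:,2]<.06)]
print(cv2.minAreaRect((d[:,:2]*1000).astype(np.float32)))
h=cloud(f,r.outline_of("top","handle_grip")[0]["mask"]) if r.outline_of("top","handle_grip") else None
c=cloud(f,np.ones((400,640),bool)); c=c[(c[:,2]>.2)&(c[:,0]>.2)]
print("overhead",c.min(0),c.max(0)); 
if h is not None: print("handle",np.percentile(h,[5,50,95],axis=0))
c=c[abs(c[:,1])<.4]
for z in np.arange(.2,1.6,.1):
    k=c[(c[:,2]>z)&(c[:,2]<z+.1)]
    if len(k):print(z,len(k),k[:,0].min())
go([.495,-.045,.25],183)
E
```

```text
((497.3409423828125, -122.85794067382812), (129.15431213378906, 321.1197509765625), 2.0002760887145996)
overhead [ 0.37163398 -0.46017051  0.48884336] [0.60277467 0.06407859 0.81633844]
handle [[ 0.45342944 -0.14882611  0.03259387]
 [ 0.49515743 -0.10531628  0.03691421]
 [ 0.54036334 -0.04543474  0.10915708]]
0.5000000000000001 115 0.3716339782720379
0.6000000000000001 22239 0.5544990920964353
0.7000000000000002 58199 0.5838039072046735
0.8000000000000003 9419 0.5868007994841147
at [ 0.2599 -0.5684  0.2139] yaw 114.57 t 1.0
linear [-2.157  1.891 -0.181] twist [ 0.    -0.    -1.521]
```

>>> {"fn": "send_rows", "kwargs": {
  "plan": [
    {"linear": [-1, 0.9, -0.18], "twist": [0, 0, 0]},
    {"linear": [-1, 0.9, -0.18], "twist": [0, 0, 0]},
    {"linear": [-1, 0.9, -0.18], "twist": [0, 0, 0]},
    {"linear": [-1, 0.9, -0.18], "twist": [0, 0, 0]},
    {"linear": [-1, 0.9, -0.18], "twist": [0, 0, 0]},
    {"linear": [-1, 0.9, -0.18], "twist": [0, 0, 0]},
    {"linear": [-1, 0.9, -0.18], "twist": [0, 0, 0]}
  ],
  "hand": 1
}}

```text
t: 1.7
eef_pos: [0.3681, -0.3196, 0.251]
eef_rot: [0.001, -0.215, 0.977, -0.001]
ft_force: [1.1, -0.7, 0.1]
opening: 0.0869
```

>>> {"fn": "send_rows", "kwargs": {
  "plan": [
    {"linear": [-1, 0.9, 0], "twist": [0, 0, -0.19]},
    {"linear": [-1, 0.9, 0], "twist": [0, 0, -0.38]},
    {"linear": [-1, 0.9, 0], "twist": [0, 0, -0.57]},
    {"linear": [-1, 0.9, 0], "twist": [0, 0, -0.76]},
    {"linear": [-1, 0.9, 0], "twist": [0, 0, -0.95]},
    {"linear": [-1, 0.9, 0], "twist": [0, 0, -1]},
    {"linear": [-1, 0.9, 0], "twist": [0, 0, -1]},
    {"linear": [-1, 0.9, 0], "twist": [0, 0, -1]}
  ]
}}

```text
t: 2.5
eef_pos: [0.4739, -0.0752, 0.2495]
eef_rot: [-0.001, -0.57, 0.822, 0.0]
ft_force: [-0.5, -0.5, -0.6]
opening: 0.0867
```

```bash
python3 - <<'E'
from h import *
go([.490,-.045,.25],182)
E
```

```text
at [ 0.4739 -0.0752  0.2495] yaw 159.53 t 2.5
linear [-0.17  -0.023 -0.003] twist [ 0.001 -0.001 -0.499]
```

>>> {"fn": "send_rows", "kwargs": {
  "plan": [
    {"linear": [-0.17, -0.02, 0], "twist": [0, 0, -0.19]},
    {"linear": [-0.17, -0.02, 0], "twist": [0, 0, -0.38]},
    {"linear": [-0.17, -0.02, 0], "twist": [0, 0, -0.5]},
    {"linear": [-0.17, -0.02, 0], "twist": [0, 0, -0.5]},
    {"linear": [-0.17, -0.02, 0], "twist": [0, 0, -0.5]}
  ]
}}

```text
t: 3.0
eef_pos: [0.4892, -0.0455, 0.2498]
eef_rot: [0.0, 0.718, -0.696, -0.0]
ft_force: [-0.6, 0.3, -0.7]
opening: 0.0875
```

```bash
python3 - <<'E'
from h import *
f=see("wrist",["sleeve","knob_grip","handle_grip"])
cv2.imwrite("pics/w1.png",f["pixels"])
for n in("knob_grip","handle_grip","sleeve"):
    o=r.outline_of("wrist",n)
    if o:
        c=cloud(f,o[0]["mask"]);print(n,len(c),np.percentile(c,[2,50,98],axis=0).round(4).tolist())
        if n=="knob_grip":
            c=c[(c[:,2]>.118)&(c[:,2]<.13)];print("top",len(c),cv2.minAreaRect((c[:,:2]*1000).astype(np.float32)))
        if n=="handle_grip":
            zt=np.percentile(c[:,2],99.5);c=c[c[:,2]>zt-.012];print("htop",zt,cv2.minAreaRect((c[:,:2]*1000).astype(np.float32)))
s=r.get_state();print(s["joint_positions"].round(3),f["T"].round(3))
E
```

```text
wrist sleeve 0.91 [ 0.493  -0.0218  0.0485] [319. 198.]
wrist knob_grip 0.74 [ 0.4897 -0.0219  0.1109] [322. 212.]
wrist handle_grip 0.88 [ 0.4975 -0.1114  0.0955] [317. 127.]
knob_grip 578 [[0.4878, -0.0419, 0.103], [0.4947, -0.0211, 0.1232], [0.5013, 0.0017, 0.1249]]
top 534 ((494.8187255859375, -19.568931579589844), (12.861440658569336, 45.32045364379883), 1.7520886659622192)
handle_grip 6057 [[0.4522, -0.1511, 0.0336], [0.4969, -0.1064, 0.0364], [0.544, -0.0418, 0.1102]]
htop 0.11071631617018846 ((498.059326171875, -108.89844512939453), (33.1176643371582, 33.04795837402344), 59.90719223022461)
sleeve 521 [[0.4767, -0.0388, 0.0557], [0.4914, -0.0265, 0.0768], [0.5137, -0.0085, 0.089]]
[ 0.241  0.129 -0.249  0.    -1.193 -0.205] [[-0.999 -0.031 -0.008  0.492]
 [-0.032  0.969  0.247 -0.113]
 [ 0.     0.247 -0.969  0.42 ]
 [ 0.     0.     0.     1.   ]]
```

View pics/w1.png

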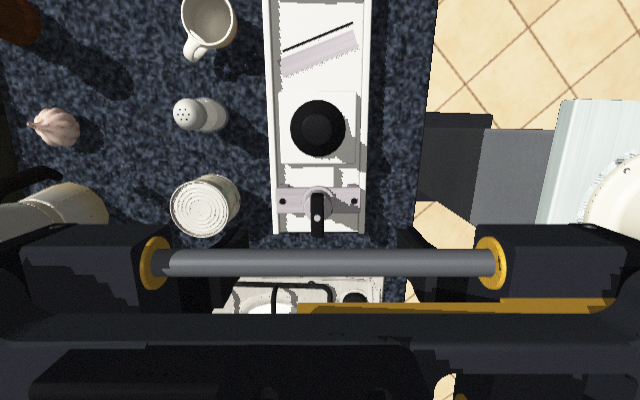

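```bash
python3 - <<'E'
from h import *
go([.4948,-.0196,.116],181.75)
E
```

```text
at [ 0.4896 -0.0443  0.2499] yaw -177.97 t 3.35
linear [-0.123 -0.03   0.67 ] twist [-0.    -0.     0.006]
```

>>> {"fn": "send_rows", "kwargs": {
  "plan": [
    {"linear": [-0.123, -0.03, 0.2], "twist": [0, 0, 0]},
    {"linear": [-0.123, -0.03, 0.35], "twist": [0, 0, 0]},
    {"linear": [-0.123, -0.03, 0.5], "twist": [0, 0, 0]},
    {"linear": [-0.123, -0.03, 0.6], "twist": [0, 0, 0]},
    {"linear": [-0.123, -0.03, 0.67], "twist": [0, 0, 0]},
    {"linear": [-0.123, -0.03, 0.67], "twist": [0, 0, 0]},
    {"linear": [-0.123, -0.03, 0.67], "twist": [0, 0, 0]}
  ]
}}

```text
t: 4.05
eef_pos: [0.4951, -0.0193, 0.1162]
eef_rot: [-0.0, 0.72, -0.694, 0.0]
ft_force: [0.4, 0.6, 0.3]
opening: 0.0869
```

```bash
python3 - <<'E'
from h import *
f=r.grab_frame("wrist");cv2.imwrite("pics/w2.png",f["pixels"])
go([.4948,-.0196,.116],181.75);print(r.get_state()["ft_force"])
E
```

```text
at [ 0.4955 -0.0193  0.1167] yaw -177.91 t 4.1
linear [0.002 0.003 0.004] twist [-0.002  0.     0.008]
[-0.27003454 -0.16154789  0.80833965]
```

View pics/w2.png

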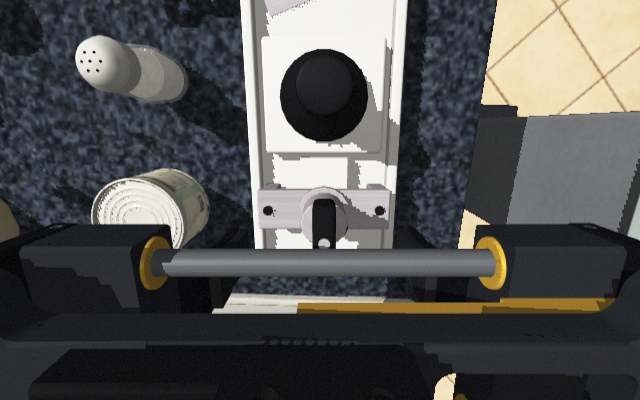

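>>> {"fn": "send_rows", "kwargs": {
  "plan": [
    {"linear": [0, 0, 0], "twist": [0, 0, 0]},
    {"linear": [0, 0, 0], "twist": [0, 0, 0]},
    {"linear": [0, 0, 0], "twist": [0, 0, 0]},
    {"linear": [0, 0, 0], "twist": [0, 0, 0]},
    {"linear": [0, 0, 0], "twist": [0, 0, 0]},
    {"linear": [0, 0, 0], "twist": [0, 0, 0]},
    {"linear": [0, 0, 0], "twist": [0, 0, 0]},
    {"linear": [0, 0, 0], "twist": [0, 0, 0]}
  ],
  "hand": -1,
  "force": 5
}}

```text
t: 4.9
eef_pos: [0.4947, -0.0194, 0.1158]
eef_rot: [0.0, 0.72, -0.694, -0.0]
ft_force: [-0.3, 0.3, -0.4]
opening: 0.031
```

>>> {"fn": "send_rows", "kwargs": {
  "plan": [
    {"linear": [0, 0, 0], "twist": [0, 0, 0]},
    {"linear": [0, 0, 0], "twist": [0, 0, 0]},
    {"linear": [0, 0, 0], "twist": [0, 0, 0]},
    {"linear": [0, 0, 0], "twist": [0, 0, 0]},
    {"linear": [0, 0, 0], "twist": [0, 0, 0]}
  ]
}}

```text
t: 5.4
eef_pos: [0.4947, -0.0194, 0.1159]
eef_rot: [0.0, 0.72, -0.694, -0.0]
ft_force: [-0.7, 0.3, -0.2]
opening: 0.001
```

>>> {"fn": "send_rows", "kwargs": {
  "plan": [
    {"linear": [0, 0, 0], "twist": [0, 0, 0]},
    {"linear": [0, 0, 0], "twist": [0, 0, 0]}
  ],
  "force": 14
}}

```text
t: 5.6
eef_pos: [0.4947, -0.0194, 0.1159]
eef_rot: [-0.0, 0.72, -0.694, -0.0]
ft_force: [-0.8, -0.5, -0.5]
opening: 0.0003
```

```bash
python3 - <<'E'
from h import *
f=see("wrist",["knob_grip","sleeve","handle_grip"])
g=see("scene",["knob_grip","sleeve","handle_grip"])
a=cv2.resize(g["pixels"][200:340,240:460],None,fx=3.6,fy=3.6,interpolation=2)
cv2.imwrite("pics/s3.png",a)
q=g["K"]@(np.linalg.inv(g["T"])@np.r_[r.get_state()["eef_pos"],1])[:3];print("tcp px",q/q[2])
s=r.get_state();print(s["joint_positions"],s["eef_rot"])
E
```

```text
wrist knob_grip 0.86 [ 0.4928 -0.0236  0.1125] [327. 231.]
wrist sleeve 0.83 [ 0.4927 -0.0174  0.049 ] [325. 211.]
tcp px [339.14201811 268.86581569   1.        ]
[ 2.89437956e-01  2.65889364e-01 -4.43124974e-01  4.21617636e-06
 -8.61753365e-01 -2.53311689e-01] [-1.16757839e-05  7.19764251e-01 -6.94218570e-01  8.43024339e-06]
```

View pics/s3.png

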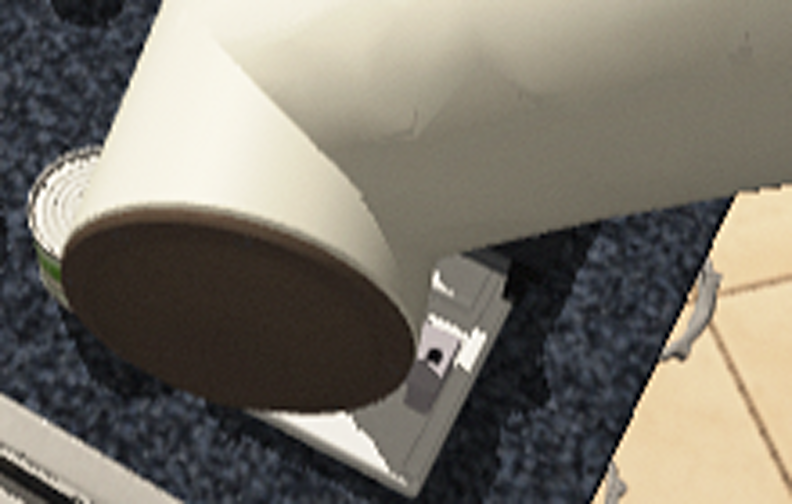

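```bash
python3 - <<'E'
from h import *
f=r.grab_frame("wrist")
cv2.imwrite("pics/w4.png",cv2.resize(f["pixels"][120:280,200:440],None,fx=3,fy=3))
p=r.get_state()["eef_pos"]
for dz in(0,-.019,.02):
    q=f["K"]@(np.linalg.inv(f["T"])@np.r_[p+[0,0,dz],1])[:3];print(dz,q/q[2],q[2])
print(f["depth"][195:262:6,318:334:5])
E
```

```text
0 [323.38172212 238.73074385   1.        ] 0.1817427556014884
-0.019 [323.30161685 228.34242815   1.        ] 0.20015431848935525
0.02 [323.48567048 252.21110943   1.        ] 0.16236216308794435
[[0.22571133 0.226424   0.22684659 0.23442912]
 [0.18187283 0.18143131 0.1814345  0.21517181]
 [0.17103237 0.17189285 0.17132837 0.1717065 ]
 [0.16966437 0.17072265 0.1704178  0.17051794]
 [0.17080323 0.17127414 0.17176911 0.17178799]
 [0.17179406 0.17221248 0.171332   0.17178294]
 [0.16692616 0.1681867  0.16753826 0.16304553]
 [0.1579609  0.15770018 0.15800092 0.15553623]
 [0.15063001 0.15139416 0.15158863 0.14717516]
 [0.0853652  0.08525946 0.08554098 0.08562239]
 [0.08306904 0.08356113 0.08302762 0.08233109]
 [0.08104292 0.08072808 0.08040819 0.08193115]]
```

View pics/w4.png

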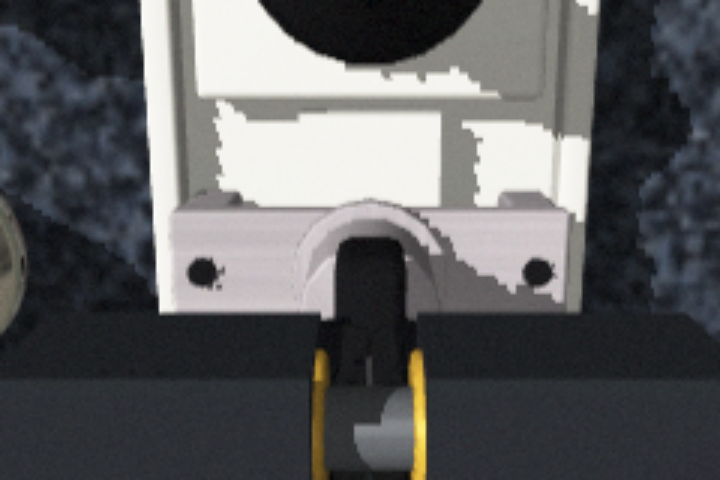

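```bash
python3 - <<'E'
from h import *
f=r.grab_frame("wrist")
for u in(311,324,334):
    m=np.zeros((400,640),bool);m[192:250:3,u]=1;print(u);print(np.c_[np.nonzero(m)[0],(cloud(f,m)*1000).round(1)])
E
```

```text
311
[[192.  504.9 -35.5  57.5]
 [195.  504.8 -33.7  60.1]
 [198.  504.5 -32.7  66. ]
 [201.  504.2 -32.9  75.9]
 [204.  503.8 -32.9  84.7]
 [207.  503.7 -31.7  88.4]
 [210.  502.7 -38.6 119.8]
 [213.  502.6 -37.  120.5]
 [216.  502.6 -35.1 120.1]
 [219.  503.5 -22.4  86.6]
 [222.  503.4 -20.6  87.8]
 [225.  502.9 -23.1 101.5]
 [228.  502.2 -30.  126.9]
 [231.  502.  -29.9 131.6]
 [234.  501.8 -30.4 137.5]
 [237.  501.6 -30.2 141.5]
 [240.  501.5 -30.4 146.1]
 [243.  501.3 -30.2 149.4]
 [246.  501.3 -29.  150.4]
 [249.  499.7 -52.1 207.2]]
324
[[192.  494.7 -36.   58. ]
 [195.  494.7 -35.6  67. ]
 [198.  494.7 -35.4  75.5]
 [201.  495.1 -42.  110.4]
 [204.  495.2 -42.  117.7]
 [207.  495.2 -41.2 121.6]
 [210.  495.1 -39.6 122.4]
 [213.  495.1 -38.7 125.3]
 [216.  495.  -36.3 123.2]
 [219.  494.9 -34.8 124.1]
 [222.  494.9 -33.2 124.7]
 [225.  494.8 -31.  123.7]
 [228.  494.7 -29.1 123.4]
 [231.  494.7 -28.8 127.7]
 [234.  494.8 -29.  133.1]
 [237.  494.8 -28.8 137.1]
 [240.  494.8 -28.9 141.6]
 [243.  494.8 -29.  145.9]
 [246.  494.8 -28.9 149.6]
 [249.  496.  -52.3 207.3]]
334Traceback (most recent call last):
  File "<stdin>", line 4, in <module>
    res = self.concatenate(tuple(objs), axis=axis)
ValueError: all the input array dimensions except for the concatenation axis must match exactly, but along dimension 0, the array at index 0 has size 20 and the array at index 1 has size 19
```

>>> {"fn": "send_rows", "kwargs": {
  "plan": [
    {"linear": [0, 0, -0.1], "twist": [0, 0, 0]},
    {"linear": [0, 0, -0.25], "twist": [0, 0, 0]},
    {"linear": [0, 0, -0.25], "twist": [0, 0, 0]},
    {"linear": [0, 0, -0.25], "twist": [0, 0, 0]}
  ]
}}

```text
t: 6.5
eef_pos: [0.4949, -0.0193, 0.1663]
eef_rot: [-0.001, 0.72, -0.694, 0.0]
ft_force: [-0.3, -0.6, -0.1]
opening: 0.0004
```

```bash
python3 - <<'E'
from h import *
f=see("wrist",["knob_grip","handle_grip"],n=1)
s=r.get_state();print(s["eef_pos"],s["ft_force"],s["opening"])
for u in(311,324):
    m=np.zeros((400,640),bool);m[204:250:3,u]=1;v=np.nonzero(m&(f["depth"]>0))[0];print(u);print(np.c_[v,(cloud(f,m)*1000).round(1)])
cv2.imwrite("pics/w5.png",cv2.resize(f["pixels"][100:300,200:440],None,fx=3,fy=3))
E
```

```text
wrist knob_grip 0.93 [ 0.4929 -0.0234  0.1123] [326. 209.]
wrist handle_grip 0.75 [ 0.4989 -0.1087  0.0955] [322.  96.]
[ 0.49392334 -0.0195505   0.16489568] [-0.17335763  0.74654996  0.1480028 ] 0.0004646640973072587
311
[[204.  505.6 -19.9  87.2]
 [207.  505.6 -16.9  86.3]
 [210.  505.4 -14.6  87.7]
 [213.  505.3 -12.   88.2]
 [216.  505.3  -9.1  87.5]
 [219.  505.2  -6.   86.6]
 [222.  507.2  19.2  19.3]
 [225.  507.1  22.8  19.2]
 [228.  502.3 -30.1 178. ]
 [231.  502.1 -29.9 182.4]
 [234.  502.  -29.4 185.8]
 [237.  501.8 -29.9 191.3]
 [240.  501.6 -29.9 195.6]
 [243.  501.5 -29.9 199.7]
 [246.  501.4 -29.  201.3]
 [249.  499.7 -52.3 258.1]]
324
[[204.  494.7 -29.8 123.1]
 [207.  494.7 -27.9 124.5]
 [210.  494.6 -25.3 123.6]
 [213.  494.5 -22.8 122.9]
 [216.  494.4 -21.  124.6]
 [219.  494.3 -18.2 123.4]
 [222.  494.2 -15.8 123.4]
 [225.  494.1 -13.4 123.3]
 [228.  494.  -11.  123.5]
 [231.  494.9 -29.1 179.4]
 [234.  494.9 -28.7 183.3]
 [237.  494.9 -28.8 188. ]
 [240.  494.9 -28.8 192.4]
 [243.  495.  -29.1 196.9]
 [246.  494.9 -28.5 199.5]
 [249.  496.  -52.1 257.4]]
```

View pics/w5.png

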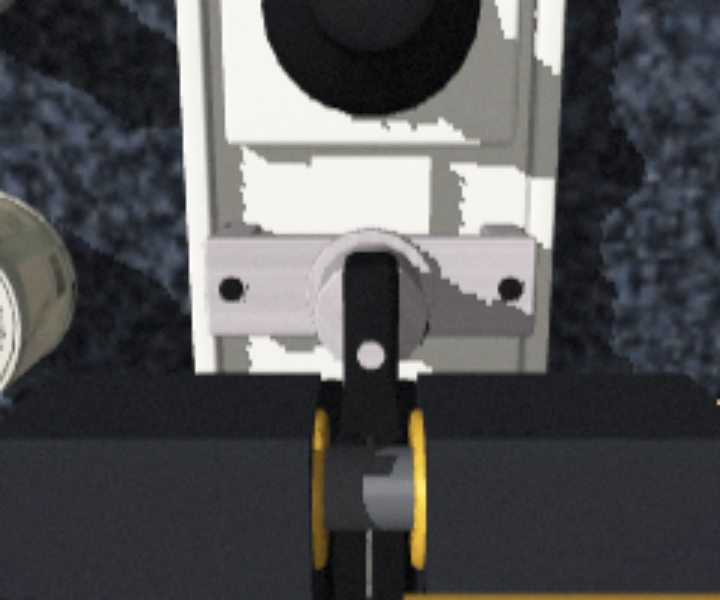

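>>> {"fn": "send_rows", "kwargs": {
  "plan": [
    {"linear": [0, 0, 0], "twist": [0, 0, 0]},
    {"linear": [0, 0, 0], "twist": [0, 0, 0]},
    {"linear": [0, 0, 0], "twist": [0, 0, 0]},
    {"linear": [0, 0, 0], "twist": [0, 0, 0]},
    {"linear": [0, 0, 0], "twist": [0, 0, 0]},
    {"linear": [0, 0, 0.05], "twist": [0, 0, 0]},
    {"linear": [0, 0, 0.1], "twist": [0, 0, 0]},
    {"linear": [0, 0, 0.15], "twist": [0, 0, 0]},
    {"linear": [0, 0, 0.2], "twist": [0, 0, 0]},
    {"linear": [0, 0, 0.2], "twist": [0, 0, 0]}
  ],
  "hand": 0.2
}}

```text
t: 7.65
eef_pos: [0.4934, -0.0197, 0.1238]
eef_rot: [0.002, 0.72, -0.694, -0.001]
ft_force: [-0.7, 0.1, 0.1]
opening: 0.0517
```

>>> {"fn": "send_rows", "kwargs": {
  "plan": [
    {"linear": [0, 0, 0.04], "twist": [0, 0, 0]},
    {"linear": [0, 0, 0.08], "twist": [0, 0, 0]},
    {"linear": [0, 0, 0.12], "twist": [0, 0, 0]},
    {"linear": [0, 0, 0.16], "twist": [0, 0, 0]},
    {"linear": [0, 0, 0.195], "twist": [0, 0, 0]},
    {"linear": [0, 0, 0.195], "twist": [0, 0, 0]}
  ]
}}

```text
t: 8.25
eef_pos: [0.4939, -0.0196, 0.0857]
eef_rot: [0.001, 0.72, -0.694, -0.001]
ft_force: [-0.3, -0.7, -1.0]
opening: 0.0522
```

```bash
python3 - <<'E'
from h import *
f=r.grab_frame("wrist")
s=r.get_state();print(s["eef_pos"],s["ft_force"],s["opening"])
for u in(260,270,285,311,324,350,365,380,390):
    m=np.zeros((400,640),bool);m[204:246:3,u]=1;v=np.nonzero(m&(f["depth"]>0))[0];c=cloud(f,m)
    k=(abs(c[:,1]+.029)<.004)&(c[:,2]>.09);print(u,(c[k][:3]*1000).round(1).tolist())
E
```

```text
[ 0.49442194 -0.01950415  0.08628424] [-0.57119394 -0.39771188  0.7929011 ] 0.05218348317724963
260 [[529.5, -29.1, 101.4], [528.7, -28.9, 105.3], [527.8, -28.8, 109.5]]
270 [[524.4, -28.2, 98.5], [523.7, -28.1, 102.9], [522.9, -28.3, 107.7]]
285 []
311 [[500.5, -31.8, 122.9]]
324 [[494.2, -31.9, 122.5]]
350 []
365 []
380 [[462.3, -31.8, 97.4], [464.0, -31.6, 106.5], [463.9, -29.9, 106.6]]
390 [[460.6, -31.8, 115.4], [461.4, -31.7, 119.1]]
```

>>> {"fn": "send_rows", "kwargs": {
  "plan": [
    {"linear": [0, 0, 0], "twist": [0, 0, 0]},
    {"linear": [0, 0, 0], "twist": [0, 0, 0]},
    {"linear": [0, 0, 0], "twist": [0, 0, 0]},
    {"linear": [0, 0, 0], "twist": [0, 0, 0]},
    {"linear": [0, 0, 0], "twist": [0, 0, 0]},
    {"linear": [0, 0, 0], "twist": [0, 0, 0]},
    {"linear": [0, 0, 0], "twist": [0, 0, 0]},
    {"linear": [0, 0, 0], "twist": [0, 0, 0]}
  ],
  "hand": -1,
  "force": 5
}}

```text
t: 9.1
eef_pos: [0.4946, -0.0194, 0.087]
eef_rot: [0.0, 0.72, -0.694, -0.0]
ft_force: [-0.6, 0.1, 2.2]
opening: 0.014
```

>>> {"fn": "send_rows", "kwargs": {
  "plan": [
    {"linear": [0, 0, 0], "twist": [0, 0, 0]},
    {"linear": [0, 0, 0], "twist": [0, 0, 0]},
    {"linear": [0, 0, 0], "twist": [0, 0, 0]}
  ]
}}

```text
t: 9.4
eef_pos: [0.4946, -0.0194, 0.0869]
eef_rot: [0.0, 0.72, -0.694, -0.0]
ft_force: [-1.8, -0.2, 1.7]
opening: 0.0141
```

>>> {"fn": "send_rows", "kwargs": {
  "plan": [
    {"linear": [0, 0, 0], "twist": [0, 0, 0]},
    {"linear": [0, 0, 0], "twist": [0, 0, 0]}
  ],
  "force": 14
}}

```text
t: 9.6
eef_pos: [0.4947, -0.0194, 0.0869]
eef_rot: [0.0, 0.72, -0.694, -0.0]
ft_force: [-1.3, 0.6, 2.4]
opening: 0.0137
```

>>> {"fn": "send_rows", "kwargs": {
  "plan": [
    {"linear": [0, 0, -0.01], "twist": [0, 0, 0]},
    {"linear": [0, 0, -0.02], "twist": [0, 0, 0]},
    {"linear": [0, 0, -0.02], "twist": [0, 0, 0]},
    {"linear": [0, 0, -0.02], "twist": [0, 0, 0]}
  ]
}}

```text
t: 10.0
eef_pos: [0.4945, -0.0194, 0.0904]
eef_rot: [0.0, 0.72, -0.694, -0.0]
ft_force: [1.5, -0.2, -6.0]
opening: 0.0138
```

>>> {"fn": "send_rows", "kwargs": {
  "plan": [
    {"linear": [0, 0, -0.01], "twist": [0, 0, 0]},
    {"linear": [0, 0, -0.015], "twist": [0, 0, 0]},
    {"linear": [0, 0, -0.015], "twist": [0, 0, 0]},
    {"linear": [0, 0, -0.015], "twist": [0, 0, 0]}
  ]
}}

```text
t: 10.4
eef_pos: [0.4945, -0.0194, 0.0939]
eef_rot: [0.0, 0.72, -0.694, -0.0]
ft_force: [0.3, -0.3, -5.7]
opening: 0.0143
```

>>> {"fn": "send_rows", "kwargs": {
  "plan": [
    {"linear": [0, 0, -0.005], "twist": [0, 0, 0]},
    {"linear": [0, 0, -0.005], "twist": [0, 0, 0]},
    {"linear": [0, 0, -0.005], "twist": [0, 0, 0]}
  ]
}}

```text
t: 10.7
eef_pos: [0.4945, -0.0194, 0.0949]
eef_rot: [0.0, 0.72, -0.694, -0.0]
ft_force: [0.7, 0.2, -6.8]
opening: 0.0138
```

>>> {"fn": "send_rows", "kwargs": {
  "plan": [
    {"linear": [0, 0, -0.005], "twist": [0, 0, 0]},
    {"linear": [0, 0, -0.005], "twist": [0, 0, 0]},
    {"linear": [0, 0, -0.005], "twist": [0, 0, 0]}
  ]
}}

```text
t: 11.0
eef_pos: [0.4946, -0.0194, 0.0959]
eef_rot: [0.0, 0.72, -0.694, -0.0]
ft_force: [0.3, 0.6, -6.6]
opening: 0.0137
```

>>> {"fn": "send_rows", "kwargs": {
  "plan": [
    {"linear": [0, 0, -0.005], "twist": [0, 0, 0]},
    {"linear": [0, 0, -0.005], "twist": [0, 0, 0]},
    {"linear": [0, 0, -0.005], "twist": [0, 0, 0]}
  ]
}}

```text
t: 11.3
eef_pos: [0.4946, -0.0194, 0.0968]
eef_rot: [0.0, 0.72, -0.694, -0.0]
ft_force: [0.6, 0.8, -7.4]
opening: 0.0137
```

>>> {"fn": "send_rows", "kwargs": {
  "plan": [
    {"linear": [0, 0, -0.005], "twist": [0, 0, 0]},
    {"linear": [0, 0, -0.005], "twist": [0, 0, 0]},
    {"linear": [0, 0, -0.005], "twist": [0, 0, 0]}
  ]
}}

```text
t: 11.6
eef_pos: [0.4945, -0.0194, 0.0978]
eef_rot: [0.0, 0.72, -0.694, -0.0]
ft_force: [-0.1, 0.0, -8.6]
opening: 0.0136
```

>>> {"fn": "send_rows", "kwargs": {
  "plan": [
    {"linear": [0, 0, -0.005], "twist": [0, 0, 0]},
    {"linear": [0, 0, -0.005], "twist": [0, 0, 0]},
    {"linear": [0, 0, -0.005], "twist": [0, 0, 0]}
  ]
}}

```text
t: 11.9
eef_pos: [0.4944, -0.0194, 0.0982]
eef_rot: [0.0, 0.72, -0.694, -0.0]
ft_force: [1.3, 0.8, -14.3]
opening: 0.0139
```

>>> {"fn": "send_rows", "kwargs": {
  "plan": [
    {"linear": [0, 0, -0.005], "twist": [0, 0, 0]},
    {"linear": [0, 0, -0.005], "twist": [0, 0, 0]},
    {"linear": [0, 0, -0.005], "twist": [0, 0, 0]}
  ]
}}

```text
t: 12.2
eef_pos: [0.4943, -0.0193, 0.0989]
eef_rot: [0.0, 0.72, -0.694, -0.001]
ft_force: [3.5, -0.6, -21.0]
opening: 0.0137
```

>>> {"fn": "send_rows", "kwargs": {
  "plan": [
    {"linear": [0, 0, 0.013], "twist": [0, 0, 0]},
    {"linear": [0, 0, 0.013], "twist": [0, 0, 0]},
    {"linear": [0, 0, 0.013], "twist": [0, 0, 0]}
  ]
}}

```text
t: 12.5
eef_pos: [0.4945, -0.0195, 0.0981]
eef_rot: [0.0, 0.72, -0.694, 0.0]
ft_force: [-1.8, 1.1, -7.5]
opening: 0.0142
```

>>> {"fn": "send_rows", "kwargs": {
  "plan": [
    {"linear": [0, 0, 0.003], "twist": [0, 0, 0]},
    {"linear": [0, 0, 0.003], "twist": [0, 0, -0.05]},
    {"linear": [0, 0, 0.003], "twist": [0, 0, -0.1]},
    {"linear": [0, 0, 0.003], "twist": [0, 0, -0.1]}
  ]
}}

```text
t: 12.9
eef_pos: [0.4946, -0.0195, 0.0971]
eef_rot: [0.0, 0.746, -0.665, 0.0]
ft_force: [-1.7, 0.7, -7.1]
opening: 0.0137
```

```bash
python3 - <<'E'
from h import *
s=r.get_state();print(s["eef_pos"],s["ft_force"],s["moment"],s["opening"]);go([.4945,-.0194,.0974],182+68.75)
E
```

```text
[ 0.49459957 -0.01946097  0.09708781] [-1.74705418  0.72123721 -7.11741754] [0.43239122 0.67321046 0.03748014] 0.013681264011397838
at [ 0.4946 -0.0195  0.0971] yaw -173.43 t 12.9
linear [-0.     0.    -0.002] twist [ 0.    -0.    -1.426]
```

>>> {"fn": "send_rows", "kwargs": {
  "plan": [
    {"linear": [0, 0, 0], "twist": [0, 0, -0.1]},
    {"linear": [0, 0, 0], "twist": [0, 0, -0.2]},
    {"linear": [0, 0, 0], "twist": [0, 0, -0.3]},
    {"linear": [0, 0, 0], "twist": [0, 0, -0.4]},
    {"linear": [0, 0, 0], "twist": [0, 0, -0.4]}
  ]
}}

```text
t: 13.4
eef_pos: [0.4947, -0.0195, 0.0969]
eef_rot: [0.0, 0.841, -0.541, 0.0]
ft_force: [-1.6, 0.7, -6.4]
opening: 0.0135
```

```bash
python3 - <<'E'
from h import *
s=r.get_state();print(s["ft_force"],s["moment"],s["opening"],s["joint_positions"]);go([.4945,-.0194,.0974],182+68.75)
E
```

```text
[-1.57635601  0.71815907 -6.37312521] [ 0.29018958  0.65613972 -0.03103298] 0.01351263404435692 [ 2.89409554e-01  2.90770599e-01 -4.66385207e-01  1.39620646e-04
 -8.13581628e-01  1.38486818e-01]
at [ 0.4947 -0.0195  0.0969] yaw -155.48 t 13.4
linear [-0.001  0.001 -0.002] twist [ 0.    -0.    -1.027]
```

Turning freely. Continue.

>>> {"fn": "send_rows", "kwargs": {
  "plan": [
    {"linear": [0, 0, 0], "twist": [0, 0, -0.15]},
    {"linear": [0, 0, 0], "twist": [0, 0, -0.3]},
    {"linear": [0, 0, 0], "twist": [0, 0, -0.45]},
    {"linear": [0, 0, 0], "twist": [0, 0, -0.6]},
    {"linear": [0, 0, 0], "twist": [0, 0, -0.75]},
    {"linear": [0, 0, 0], "twist": [0, 0, -0.9]},
    {"linear": [0, 0, 0], "twist": [0, 0, -1]},
    {"linear": [0, 0, 0], "twist": [0, 0, -1]},
    {"linear": [0, 0, 0], "twist": [0, 0, -1]}
  ]
}}

```text
t: 14.3
eef_pos: [0.4948, -0.0194, 0.0968]
eef_rot: [-0.0, 0.984, -0.179, 0.0]
ft_force: [-0.9, 1.8, -6.9]
opening: 0.0139
```

```bash
python3 - <<'E'
from h import *
s=r.get_state();print(s["ft_force"],s["moment"],s["opening"]);go([.4945,-.0194,.0974],182+68.75)
E
```

```text
[-0.85262961  1.82529097 -6.87413663] [0.41021522 0.49898767 0.01523377] 0.013873473079575767
at [ 0.4948 -0.0194  0.0968] yaw -110.6 t 14.3
linear [-0.002  0.001 -0.003] twist [-0.   -0.   -0.03]
```

>>> {"fn": "send_rows", "kwargs": {
  "plan": [
    {"linear": [0, 0, 0], "twist": [0, 0, -0.03]},
    {"linear": [0, 0, 0.005], "twist": [0, 0, -0.03]},
    {"linear": [0, 0, 0.01], "twist": [0, 0, -0.03]},
    {"linear": [0, 0, 0.01], "twist": [0, 0, -0.03]}
  ]
}}

```text
t: 14.7
eef_pos: [0.4948, -0.0194, 0.0946]
eef_rot: [-0.0, 0.986, -0.166, 0.0]
ft_force: [-1.2, 2.1, -7.0]
opening: 0.0139
```

>>> {"fn": "send_rows", "kwargs": {
  "plan": [
    {"linear": [0, 0, 0.005], "twist": [0, 0, 0]},
    {"linear": [0, 0, 0.005], "twist": [0, 0, 0]},
    {"linear": [0, 0, 0.005], "twist": [0, 0, 0]}
  ]
}}

```text
t: 15.0
eef_pos: [0.4949, -0.0194, 0.094]
eef_rot: [-0.0, 0.986, -0.166, 0.0]
ft_force: [-1.7, 1.5, -4.0]
opening: 0.0136
```

```bash
python3 - <<'E'
from h import *
s=r.get_state();print(s["ft_force"],s["moment"],s["opening"]);go([.4945,-.0194,.0974],182+68.75)
E
```

```text
[-1.73219089  1.51989002 -4.01974007] [ 0.51384621  0.78881419 -0.05188007] 0.013621217374230804
at [ 0.4949 -0.0194  0.094 ] yaw -109.08 t 15.0
linear [-0.002  0.001 -0.017] twist [-0.    -0.001  0.004]
```

>>> {"fn": "send_rows", "kwargs": {
  "plan": [
    {"linear": [0, 0, 0.003], "twist": [0, 0, 0]},
    {"linear": [0, 0, 0.003], "twist": [0, 0, 0]}
  ]
}}

```text
t: 15.2
eef_pos: [0.495, -0.0194, 0.0937]
eef_rot: [-0.0, 0.986, -0.166, 0.0]
ft_force: [-3.2, 2.3, 0.9]
opening: 0.0136
```

>>> {"fn": "send_rows", "kwargs": {
  "plan": [
    {"linear": [0, 0, 0], "twist": [0, 0, 0]},
    {"linear": [0, 0, 0], "twist": [0, 0, 0]},
    {"linear": [0, 0, 0], "twist": [0, 0, 0]},
    {"linear": [0, 0, 0], "twist": [0, 0, 0]},
    {"linear": [0, 0, 0], "twist": [0, 0, 0]}
  ],
  "hand": 0.15
}}

```text
t: 15.7
eef_pos: [0.495, -0.0195, 0.0931]
eef_rot: [-0.0, 0.986, -0.166, 0.0]
ft_force: [0.1, 0.7, 0.5]
opening: 0.0452
```

>>> {"fn": "send_rows", "kwargs": {
  "plan": [
    {"linear": [0, 0, -0.15], "twist": [0, 0, 0]},
    {"linear": [0, 0, -0.35], "twist": [0, 0, 0]},
    {"linear": [0, 0, -0.55], "twist": [0, 0, 0]},
    {"linear": [0, 0, -0.7], "twist": [0, 0, 0]},
    {"linear": [0, 0, -0.7], "twist": [0, 0, 0]},
    {"linear": [0, 0, -0.7], "twist": [0, 0, 0]}
  ]
}}

```text
t: 16.3
eef_pos: [0.4947, -0.0193, 0.2334]
eef_rot: [-0.001, 0.986, -0.166, 0.001]
ft_force: [-0.4, 0.1, -0.1]
opening: 0.0501
```

```bash
python3 - <<'E'
from h import *
f=see("wrist",["knob_grip","handle_grip","sleeve"],n=1)
for n in("knob_grip","handle_grip"):
    o=r.outline_of("wrist",n)
    if o:
        c=cloud(f,o[0]["mask"]); zt=np.percentile(c[:,2],98); c=c[c[:,2]>zt-.008];print(n,zt,len(c),cv2.minAreaRect((c[:,:2]*1000).astype(np.float32)))
cv2.imwrite("pics/w6.png",f["pixels"])
print(r.get_state()["opening"]);go([.498,-.109,.16],182)
E
```

```text
wrist knob_grip 0.97 [ 0.4948 -0.0239  0.1181] [327. 195.]
wrist handle_grip 0.71 [ 0.496  -0.1089  0.0951] [404. 163.]
wrist sleeve 0.63 [ 0.4917 -0.0238  0.0483] [327. 184.]
handle_grip 0.11018022726717663 906 ((498.62615966796875, -108.39000701904297), (32.72543716430664, 32.77165985107422), 70.01201629638672)
0.04996219532333448
at [ 0.4943 -0.0195  0.232 ] yaw -109.08 t 16.6
linear [0.165 0.416 0.36 ] twist [3.000e-03 1.000e-03 1.531e+00]
```

View pics/w6.png

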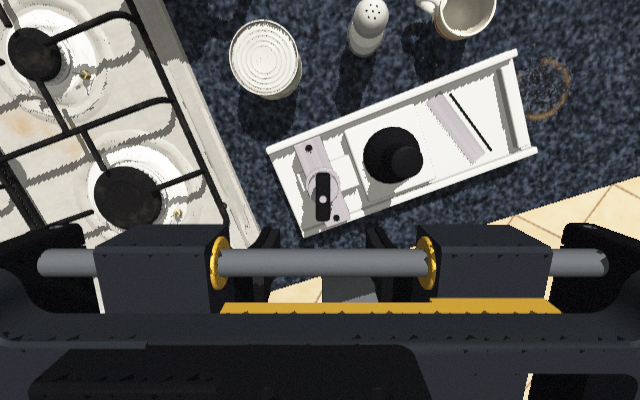

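>>> {"fn": "send_rows", "kwargs": {
  "plan": [
    {"linear": [0.05, 0.15, 0], "twist": [0, 0, 0.18]},
    {"linear": [0.1, 0.3, 0], "twist": [0, 0, 0.36]},
    {"linear": [0.165, 0.416, 0], "twist": [0, 0, 0.54]},
    {"linear": [0.165, 0.416, 0], "twist": [0, 0, 0.72]},
    {"linear": [0.165, 0.416, 0], "twist": [0, 0, 0.9]},
    {"linear": [0.165, 0.416, 0], "twist": [0, 0, 1]},
    {"linear": [0.165, 0.416, 0], "twist": [0, 0, 1]}
  ],
  "hand": 0.6
}}

```text
t: 17.3
eef_pos: [0.4985, -0.109, 0.2324]
eef_rot: [0.0, 0.848, -0.531, -0.001]
ft_force: [-0.8, 0.9, -0.1]
opening: 0.069
```

>>> {"fn": "send_rows", "kwargs": {
  "plan": [
    {"linear": [0, 0, 0.1], "twist": [0, 0, 0.18]},
    {"linear": [0, 0, 0.2], "twist": [0, 0, 0.36]},
    {"linear": [0, 0, 0.2], "twist": [0, 0, 0.53]},
    {"linear": [0, 0, 0.2], "twist": [0, 0, 0.53]},
    {"linear": [0, 0, 0.2], "twist": [0, 0, 0.53]}
  ]
}}

```text
t: 17.8
eef_pos: [0.499, -0.1088, 0.1932]
eef_rot: [-0.0, 0.721, -0.693, 0.0]
ft_force: [-0.0, -0.5, 0.5]
opening: 0.0694
```

```bash
python3 - <<'E'
from h import *
f=see("wrist",["knob_grip","handle_grip"],n=1)
o=r.outline_of("wrist","handle_grip")
if o:
    c=cloud(f,o[0]["mask"]); zt=np.percentile(c[:,2],98); c=c[c[:,2]>zt-.008];print(zt,len(c),cv2.minAreaRect((c[:,:2]*1000).astype(np.float32)))
print(r.get_state()["opening"]);go([.4984,-.1087,.064],182)
E
```

```text
wrist knob_grip 0.64 [ 0.4913 -0.0238  0.1153] [328. 293.]
wrist handle_grip 0.69 [ 0.4922 -0.1126  0.0964] [331. 197.]
0.11019906380650547 1085 ((498.2215881347656, -109.42979431152344), (32.508182525634766, 32.51225662231445), 2.138381242752075)
0.07004313757373723
at [ 0.4989 -0.1088  0.1935] yaw -177.84 t 18.0
linear [-0.001  0.003  0.647] twist [-0.001  0.     0.004]
```

>>> {"fn": "send_rows", "kwargs": {
  "plan": [
    {"linear": [0, 0, 0.15], "twist": [0, 0, 0]},
    {"linear": [0, 0, 0.3], "twist": [0, 0, 0]},
    {"linear": [0, 0, 0.42], "twist": [0, 0, 0]},
    {"linear": [0, 0, 0.52], "twist": [0, 0, 0]},
    {"linear": [0, 0, 0.6], "twist": [0, 0, 0]},
    {"linear": [0, 0, 0.645], "twist": [0, 0, 0]},
    {"linear": [0, 0, 0.645], "twist": [0, 0, 0]}
  ]
}}

```text
t: 18.7
eef_pos: [0.4981, -0.1089, 0.0632]
eef_rot: [0.001, 0.72, -0.694, -0.001]
ft_force: [0.3, -0.4, -0.6]
opening: 0.0696
```

>>> {"fn": "send_rows", "kwargs": {
  "plan": [
    {"linear": [0, 0, 0], "twist": [0, 0, 0]},
    {"linear": [0, 0, 0], "twist": [0, 0, 0]},
    {"linear": [0, 0, 0], "twist": [0, 0, 0]},
    {"linear": [0, 0, 0], "twist": [0, 0, 0]},
    {"linear": [0, 0, 0], "twist": [0, 0, 0]},
    {"linear": [0, 0, 0], "twist": [0, 0, 0]},
    {"linear": [0, 0, 0], "twist": [0, 0, 0]},
    {"linear": [0, 0, 0], "twist": [0, 0, 0]}
  ],
  "hand": -1,
  "force": 15
}}

```text
t: 19.5
eef_pos: [0.4977, -0.1089, 0.0642]
eef_rot: [0.001, 0.72, -0.694, -0.001]
ft_force: [-4.3, 1.4, 5.6]
opening: 0.0334
```

>>> {"fn": "send_rows", "kwargs": {
  "plan": [
    {"linear": [0.04, 0, 0], "twist": [0, 0, 0]},
    {"linear": [0.1, 0, 0], "twist": [0, 0, 0]},
    {"linear": [0.16, 0, 0], "twist": [0, 0, 0]},
    {"linear": [0.22, 0, 0], "twist": [0, 0, 0]},
    {"linear": [0.25, 0, 0], "twist": [0, 0, 0]},
    {"linear": [0.25, 0, 0], "twist": [0, 0, 0]}
  ]
}}

```text
t: 20.1
eef_pos: [0.4996, -0.1598, 0.0642]
eef_rot: [0.001, 0.72, -0.694, -0.001]
ft_force: [-4.0, -2.4, 4.1]
opening: 0.033
```

>>> {"fn": "send_rows", "kwargs": {
  "plan": [
    {"linear": [0.06, 0, 0], "twist": [0, 0, 0]},
    {"linear": [0.12, 0, 0], "twist": [0, 0, 0]},
    {"linear": [0.17, 0, 0], "twist": [0, 0, 0]},
    {"linear": [0.21, 0, 0], "twist": [0, 0, 0]},
    {"linear": [0.235, 0, 0], "twist": [0, 0, 0]},
    {"linear": [0.245, 0, 0], "twist": [0, 0, 0]},
    {"linear": [0.245, 0, 0], "twist": [0, 0, 0]}
  ]
}}

```text
t: 20.8
eef_pos: [0.5013, -0.2081, 0.0642]
eef_rot: [0.001, 0.72, -0.694, -0.001]
ft_force: [-4.3, -0.9, 5.7]
opening: 0.0333
```

>>> {"fn": "send_rows", "kwargs": {
  "plan": [
    {"linear": [0.006, 0, 0], "twist": [0, 0, 0]},
    {"linear": [0.01, 0, 0], "twist": [0, 0, 0]},
    {"linear": [0.01, 0, 0], "twist": [0, 0, 0]}
  ]
}}

```text
t: 21.1
eef_pos: [0.5013, -0.2089, 0.0642]
eef_rot: [0.0, 0.72, -0.694, -0.001]
ft_force: [-4.1, 4.4, 6.6]
opening: 0.0331
```

>>> {"fn": "send_rows", "kwargs": {
  "plan": [
    {"linear": [0, 0, 0], "twist": [0, 0, 0]},
    {"linear": [0, 0, 0], "twist": [0, 0, 0]},
    {"linear": [0, 0, 0], "twist": [0, 0, 0]},
    {"linear": [0, 0, 0], "twist": [0, 0, 0]},
    {"linear": [0, 0, 0], "twist": [0, 0, 0]},
    {"linear": [0, 0, 0], "twist": [0, 0, 0]}
  ],
  "hand": 0.7
}}

```text
t: 21.7
eef_pos: [0.5025, -0.2098, 0.064]
eef_rot: [-0.0, 0.72, -0.694, 0.0]
ft_force: [-0.6, -0.2, 0.1]
opening: 0.0708
```

>>> {"fn": "send_rows", "kwargs": {
  "plan": [
    {"linear": [0, 0, -0.1], "twist": [0, 0, 0]},
    {"linear": [0, 0, -0.3], "twist": [0, 0, 0]},
    {"linear": [0, 0, -0.5], "twist": [0, 0, 0]},
    {"linear": [0, 0, -0.7], "twist": [0, 0, 0]},
    {"linear": [0, 0, -0.9], "twist": [0, 0, 0]},
    {"linear": [0, 0, -0.9], "twist": [0, 0, 0]},
    {"linear": [0, 0, -0.9], "twist": [0, 0, 0]}
  ]
}}

```text
t: 22.4
eef_pos: [0.5026, -0.2097, 0.245]
eef_rot: [-0.001, 0.72, -0.694, 0.001]
ft_force: [-0.5, -0.7, -1.4]
opening: 0.074
```

>>> {"fn": "send_rows", "kwargs": {
  "plan": [
    {"linear": [0.25, 0, 0], "twist": [0, 0, 0]},
    {"linear": [0.5, 0, 0], "twist": [0, 0, 0]},
    {"linear": [0.75, 0, 0], "twist": [0, 0, 0]},
    {"linear": [0.9, 0, 0], "twist": [0, 0, 0]},
    {"linear": [0.9, 0, 0], "twist": [0, 0, 0]},
    {"linear": [0.9, 0, 0], "twist": [0, 0, 0]}
  ]
}}

```text
t: 23.0
eef_pos: [0.5079, -0.3898, 0.2415]
eef_rot: [0.0, 0.719, -0.695, -0.002]
ft_force: [-0.3, 0.1, 0.6]
opening: 0.074
```

```bash
python3 - <<'E'
from h import *
f=see("top",["knob_grip","handle_grip","espresso_cup","salt_shaker","tomato_tin"],n=1)
c=cloud(f,np.ones((400,640),bool))
b=c[(np.hypot(c[:,0]-.4948,c[:,1]+.0196)<.03)&(c[:,2]>.105)&(c[:,2]<.16)]
print("bar",len(b),np.percentile(b[:,2],[10,50,90]),cv2.minAreaRect((b[:,:2]*1000).astype(np.float32)))
b=c[(abs(c[:,0]-.5)<.04)&(abs(c[:,1]+.2)<.06)&(c[:,2]>.1)&(c[:,2]<.14)]
print("handle",len(b),cv2.minAreaRect((b[:,:2]*1000).astype(np.float32)))
cv2.imwrite("pics/t7.png",cv2.resize(f["pixels"][140:340,180:460],None,fx=2.8,fy=2.8))
E
```

```text
top knob_grip 0.47 [ 0.4939 -0.0202  0.1192] [243. 271.]
top handle_grip 0.4 [ 0.6316 -0.2121 -0.007 ] [344. 203.]
top espresso_cup 0.51 [ 0.4943 -0.0154  0.0526] [247. 271.]
top salt_shaker 0.79 [ 6.393e-01 -1.204e-01 -4.000e-04] [300. 201.]
top tomato_tin 0.76 [ 0.6487 -0.0025 -0.0027] [245. 198.]
bar 239 [0.11990578 0.12911244 0.13128977] ((494.3181457519531, -19.11103057861328), (15.43297290802002, 45.30033493041992), 68.9883041381836)
handle 0 ((0.0, 0.0), (0.0, 0.0), 0.0)
```

View pics/t7.png

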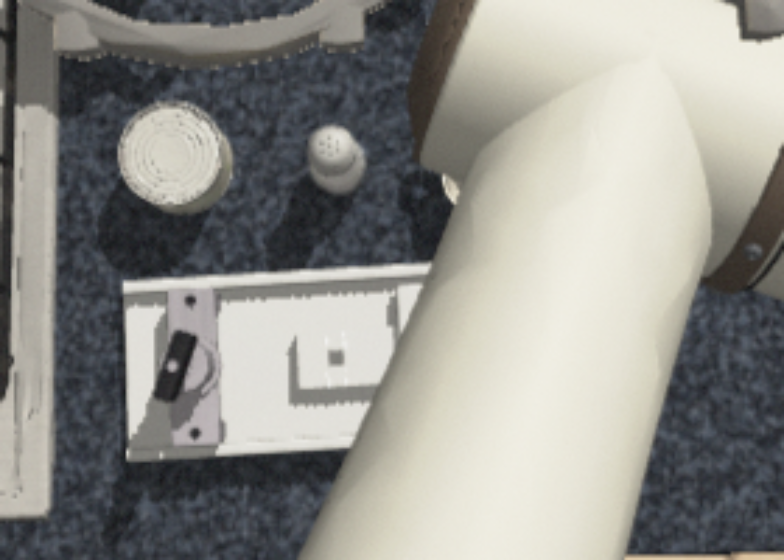

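```bash
python3 - <<'E'
from h import *
for cam in("scene","wrist"):
    f=see(cam,["handle_grip","espresso_cup"],n=1)
    c=cloud(f,np.ones((400,640),bool))
    b=c[(abs(c[:,0]-.5)<.04)&(abs(c[:,1]+.2)<.06)&(c[:,2]>.102)&(c[:,2]<.14)]
    if len(b):print("handle",len(b),cv2.minAreaRect((b[:,:2]*1000).astype(np.float32)))
E
```

```text
scene handle_grip 0.67 [ 0.4977 -0.2093  0.0945] [382. 205.]
scene espresso_cup 0.68 [ 0.6342 -0.2177 -0.0016] [325. 206.]
handle 184 ((499.22808837890625, -206.39341735839844), (32.649627685546875, 32.315059661865234), 34.721038818359375)
wrist espresso_cup 0.55 [ 0.6319 -0.2199 -0.0028] [240. 279.]
```

```bash
python3 -c "
from cell import r
print(r.job_done())"
```

```text
the job is handed in; nothing more can be done
None
```

The knob is parked in its rest notch, the carriage is home against the far end stop, and I handed the job in at about 23 s; no verdict came back.

- **Knob:** I lifted it until it met its stop at about 11 mm. The total pull peaked at about 21 N, so roughly 13 N of that was on the stop. I then backed off, turned it about 69° counter-clockwise and let it down. The last top view showed it about 7 mm up and turned about 67° (1.17 rad).
- **Carriage:** I slid it 100 mm by its handle until I felt the stop, then let go and moved the arm clear. The scene camera's handle mark had shifted about 103 mm, which agrees.
- **Cup, shaker and tin:** the last estimates put them within about 4 mm of the first ones, which is within the networks' error.

**What disagreed or failed:**
- The first grasp closed on nothing. The camera depth showed the fingertips about 30 mm higher than the reported tool height implies, so I set both grasps about 30 mm lower and they held.
- In the last top view the arm hid the handle. The handle and cup marks found there were wrong, so I used the scene and wrist cameras instead.
- The scene camera's depth put the handle at y = -0.206 m, 3 mm from its mark at -0.209 m.

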